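Drive the blank plug out of the die block

ROBOT

A 7-joint arm with a two-finger parallel gripper is mounted at the origin on the work surface; the furniture and walls round the work are solid. World frame = base frame: x ahead of the robot, y to its left, z up, the work surface at z = 0. Lengths are in m, angles in rad, forces in N, time in s.
With the tool pointing down it reaches from about 0.4 to 0.85 m from the base axis. Payload 10.4 kg.
Tool frame: the origin (TCP) lies between the finger pads; the fingertips stand 17 mm ahead of it and the grasp point (between the pads) lies 2 mm behind it; z points along the fingers, y is the line along which they close (so a half turn about z gives the same grasp; the last joint's range is limited). The gripper opens to 85 mm and grips with 20 to 120 N. Pads are 22 mm wide; open, the fingers measure 114 mm over their backs; the gripper's body (76 mm by 85 mm) begins 54 mm behind the grasp point. The pads swing forward as they close: fully open they stand 13 mm farther back than shut.
Start: joints at [-1.136, 0.332, -0.065, 1.46, 0.022, 1.35, -0.088], TCP at [0.276, 0.561, 0.248] pointing down, gripper open.
Joint ranges: [-2.6, 2.6], [-0.5, 2.12], [-1.47, 1.34], [0.16, 2.42], [-1.27, 4.41], [0.06, 2.06], [-2.6, 2.6]. Speed limits (rad/s): [2.22, 2.22, 2.79, 2.79, 3.14, 3.14, 3.14].

INTERFACE

Orientations are given as a unit quaternion [x, y, z, w].
In Python, from workcell import readout, imaging, manip gives the robot as it stands. The module is installed in compiled form; this text tells all that it offers.
- The arm moves only by the shell command python3 -m crank 'ROWS' [OPENING] [FORCE]. ROWS is JSON, a list of rows, each a list of 4 numbers: the shift along the tool's x, y, z as a fraction of full scale, then the turn about the tool's z as a fraction of full scale. In form: [[x, y, z, yaw], ...]. A call has 1 to 5 rows; each row is the pose to reach, as a shift and turn from the pose commanded when the call began, along the tool's axes at that moment; what a row does not reach only later rows make up. Full scale, the value 1, is 400 mm for a shift and 60 degrees for a turn. A row lasts 1/12 s, in which the tool goes at most 41.7 mm and 7.16 degrees, less where a joint would pass 70% of its speed; a pose out of reach is approached as far as the arm can. A call with a number of a shift or a turn outside -1 to 1 is refused whole. A call with a gripper value outside its range is refused whole. OPENING is the gripper command: -1 is shut, 1 is fully open, values between are in proportion, set as the call begins (- or left out, the last holds). The fingers move at their own pace and stop on an object; FORCE is the grip in N (left out, the last holds). Time passes only in rows, so rows that repeat a pose let the fingers close. It gives the time, the measured TCP pose, the force, the opening and the grip force at its end, in the units of the state.
- readout.get_obs(): the state, without advancing time (a new reading comes with each control period).
- imaging.camera(name): name is "side" or "top"; returns a dict with "color" (384x512x3 uint8, red, green, blue), "fx", "fy", "cx", "cy" (pixels), "k1" (the pictures are not rectified: a ray, as slopes to the right and down, at radius r is drawn at 1 + k1 r^2 times it, then the intrinsics apply), "rvec" (rotation vector, rad) and "tvec" (3), from world to camera coordinates, as OpenCV has them. Camera axes: x right, y down, z forward; pixel columns grow to the right and rows downward; lengths in m; the calibration is good to about 2 mm. A picture is of the moment at which its call begins. There is no depth.
- manip.hand_in(): hands the job in; it is judged then, once.
The state is a dict: "clock": time; "joint_pos": joint angles; "joint_velocities": joint speeds; "tau": joint torques, N m; "position": TCP position; "ee_rot": TCP orientation; "ft_force": force on the tool from outside, world axes, zero at the start; "torque": the same for the moment, N m; "grip_width": opening from 0.0 (shut) to 1.0 (fully open); "grasp_force": force on a finger pad.
Only numpy, scipy, OpenCV 4.12 (cv2) and the standard library are available. Lean on these libraries where they do the work, as an engineer would, in place of code of your own. Each camera call takes 0.05 s, during which the arm holds its last target. There are 200 camera calls.

TASK

Draw the ejector rod out of its holder sleeve and push it through the bore of the die block that holds the plain blank plug (not the two collared die bushes, which stay seated), so that the plug is driven out by the rod and drops into the catch tray behind. Then take the rod back out and lay it down flat on the worktop. Do not touch the plug with the gripper, and leave the bystanders where they stand.

Things in the scene. Friction and masses are not known exactly. Their poses are not given: they have to be found in the camera images.
- die_block: Fixed die block; origin at the centre of its underside, base plate 116 x 116 mm. Own z is up, own +x is the way parts are driven out. The steel block fills own x -58 (entry face) to -8 mm (exit face), 116 wide in y, 66 high (pin tops to 76). Three level round bores run right through along own x at own y = -36, 0, +36 mm, 45 mm above the worktop.
- bore_mid (a point): Centre of the middle bore's mouth on the entry face, 45 mm up; axes as die_block. Every bore is 21.5 mm across and 50 mm long; the other two mouths lie 36 mm to either side along own y.
- tray_floor (a point): Middle of the open catch tray behind the exit face, fixed to the die block: own x -8 to +58 mm and the full 116 mm width of the block, floor 4 mm and rim 22 mm above the worktop.
- plug: Blank plug: plain solid steel cylinder, 20 mm diameter, 24 long along own x, origin at its centre. Starts in any one of the three bores, flush with the entry face (no collar shows there). A sprung pin above holds it: it slides at about 5 to 10 N for the first 12 mm, then freely, and tips out of the exit after about 40 mm of travel.
- bush_a: Die bush, steel, in one of the other bores: body 20 mm diameter, 24 long along own x (origin at its centre), with a 10 mm hole, and a collar 28 mm in diameter, 5 mm thick, that stands out in front of the entry face. Stays seated.
- bush_b: Second die bush, same as bush_a, in the remaining bore. Stays seated.
- rod: Ejector rod, 0.16 to 0.26 kg, 154 mm long along own x: black handle 22 x 22 mm square, 60 long, its centre the origin; then a steel shaft 13 mm in diameter from own x = 30 to the tip at 124. Centre of mass near own x = 14. Starts level in the holder, handle inside, own x pointing out, 40 to 51 mm of shaft showing, axis 20 mm up. On the worktop it rests on a flat of the handle, axis 11 mm up.
- rod_tip (a point): Centre of the flat tip of the ejector rod's shaft; axes as the rod.
- rod_holder: Fixed grey square sleeve lying level on a base plate 122 x 60 mm, 5 mm thick; origin at the centre of its underside. Sleeve 35 mm wide, 40 high over all, from own x = -59 mm (closed end) to the open mouth at own x = +59; inside 27 x 27 mm, inner floor 9 mm up. The rod comes out along own +x.
- sleeve_mouth (a point): Centre of the sleeve's open mouth at the rod axis, 20 mm up; axes as rod_holder.
- ointment_jar: Bystander, loose: white plastic ointment jar with lid, 60 mm across, 42 tall; origin at the centre of its underside, own z up. To be left where it stands.
- tamper: Bystander, loose: pale steel tamper standing on its foot, 40 mm across, 97 tall; origin at the centre of its underside, own z up. To be left where it stands.
- weigh_boat: Bystander, loose: white square open weighing boat, 64 x 64 x 22 mm; origin at the centre of its underside, own z up. To be left where it stands.
- scoop: Bystander, loose: steel powder scoop lying flat, 118 mm long along its own y, 28 wide, 10 high; origin at the centre of its underside, own z up. To be left where it stands.
- tweezers: Bystander, loose: steel tweezers lying flat near the back edge, 124 mm long along their own y, 17 wide, 8 high; origin at the centre of its underside, own z up. To be left where it stands.
- amber_bottle: Bystander, loose: brown glass bottle, 44 mm across, 100 tall; origin at the centre of its underside, own z up. To be left where it stands.

How it is judged:
By the outcome, as a careful person would: the job done as asked, in the order asked, and still so for the second after the job is handed in, with the robot touching nothing.
It also fails if it takes over 48 s, if anything falls off the work surface, if the arm or the gripper's body presses on something with over 40 N, if the wrist force passes 120 N, or if a joint passes its speed limit or range.

## Working session

There is one attempt and no reset: what is moved stays moved. The work goes in short steps, Python scripts to look and compute and a shell command to move; the robot and the scene stay as the last step left them, time stands still between calls to the robot, and variables do not carry over. Pictures are saved under pics/ and viewed, at most 13 in all, crops included, and the job is handed in when it is done.

```bash
mkdir -p pics; python3 - <<'E'
from workcell import readout, imaging
import cv2,pickle,numpy as np
o=readout.get_obs();print({k:np.round(v,3) for k,v in o.items()})
for n in("top","side"):
    c=imaging.camera(n);pickle.dump(c,open(f"{n}0.pkl","wb"));cv2.imwrite(f"pics/{n}0.png",cv2.resize(c["color"][...,::-1],(800,600),interpolation=cv2.INTER_CUBIC))
    print({k:v for k,v in c.items() if k!="color"}, -cv2.Rodrigues(np.array(c["rvec"]))[0].T@np.array(c["tvec"]).ravel())
E
```

```text
{'clock': np.float64(0.0), 'joint_pos': array([-1.136,  0.333, -0.065,  1.461,  0.022,  1.35 , -0.089]), 'joint_velocities': array([ 0.   ,  0.   ,  0.001,  0.   ,  0.   ,  0.001, -0.   ]), 'tau': array([ 1.0000e-03, -6.2545e+01,  4.9000e-02, -3.9159e+01,  1.6000e-02,
        1.0000e-02, -0.0000e+00]), 'position': array([0.276, 0.56 , 0.248]), 'ee_rot': array([ 0.227,  0.974, -0.001, -0.   ]), 'ft_force': array([ 0.293, -0.37 , -0.557]), 'torque': array([-0.015, -0.051,  0.086]), 'grasp_force': np.float64(0.0), 'grip_width': np.float64(0.999)}
{'fx': 384.09431493282005, 'fy': 384.09431493282005, 'cx': 243.61158768727887, 'cy': 192.8722083974415, 'k1': 0.031094330457117778, 'rvec': array([ 2.14142521, -2.19258966,  0.10985679]), 'tvec': array([0.04581874, 0.45411738, 1.08360039])} [0.34060601 0.03394289 1.12487652]
{'fx': 370.7594487009734, 'fy': 370.7594487009734, 'cx': 260.46744463547645, 'cy': 188.44477135513935, 'k1': -0.03901668428274102, 'rvec': array([ 2.13917393,  0.99942569, -0.46459347]), 'tvec': array([-0.33634404, -0.16453558,  1.35062179])} [ 1.07792599 -0.42944946  0.78614707]
```

View pics/top0.png

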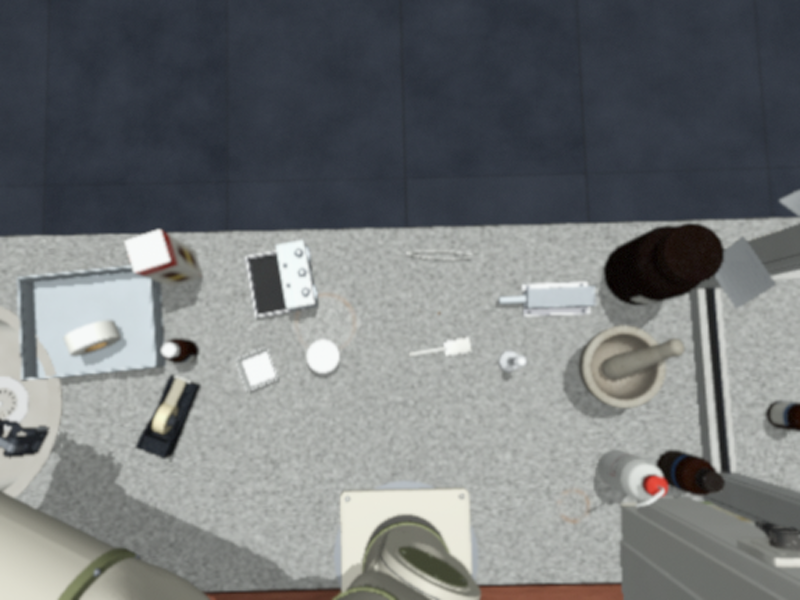

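View pics/side0.png

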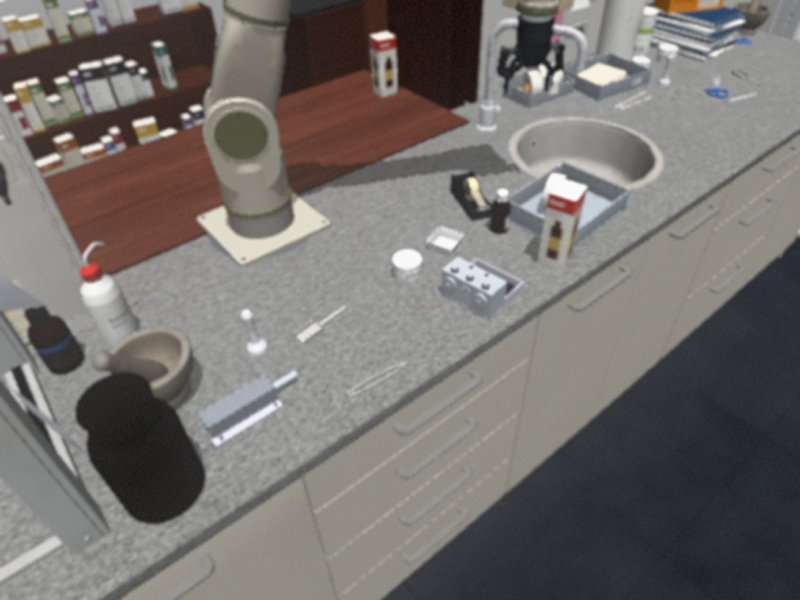

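The top view (800x600) shows the die block at about (280,280), tray to its left and entry face to the right (-y). The holder is at (558,300) with the rod pointing left (+y), and all bystanders are clear of the straight line. The side view agrees. Next I'll crop in on the block and holder.

```bash
cat > h.py <<'E'
import numpy as np,cv2,pickle
from workcell import readout,imaging
def load(n): return pickle.load(open(n+".pkl","rb"))
def cam(c):
    R=cv2.Rodrigues(np.array(c["rvec"]))[0];t=np.array(c["tvec"]).ravel()
    K=np.array([[c["fx"],0,c["cx"]],[0,c["fy"],c["cy"]],[0,0,1]]);return R,t,K,np.array([c["k1"],0,0,0,0.])
def ray(c,uv):
    R,t,K,d=cam(c);p=cv2.undistortPoints(np.array(uv,float).reshape(-1,1,2),K,d).reshape(-1,2)
    return -R.T@t,np.c_[p,np.ones(len(p))]@R
def plane(c,uv,z):
    o,d=ray(c,uv);return o+d*((z-o[2])/d[:,2])[:,None]
def proj(c,P):
    R,t,K,d=cam(c);return cv2.projectPoints(np.array(P,float).reshape(-1,1,3),np.array(c["rvec"],float),np.array(c["tvec"],float),K,d)[0].reshape(-1,2)
def crop(c,u,v,w=80,h=60,s=5):
    return cv2.resize(c["color"][v:v+h,u:u+w,::-1],None,fx=s,fy=s,interpolation=cv2.INTER_CUBIC)
E
python3 - <<'E'
from h import *
t,s=load("top0"),load("side0")
m=np.vstack([np.hstack([crop(t,145,145),crop(t,310,160)]),np.hstack([crop(s,270,150),crop(s,120,225)])])
cv2.imwrite("pics/m1.png",m)
E
```

```text
(no output)
```

View pics/m1.png

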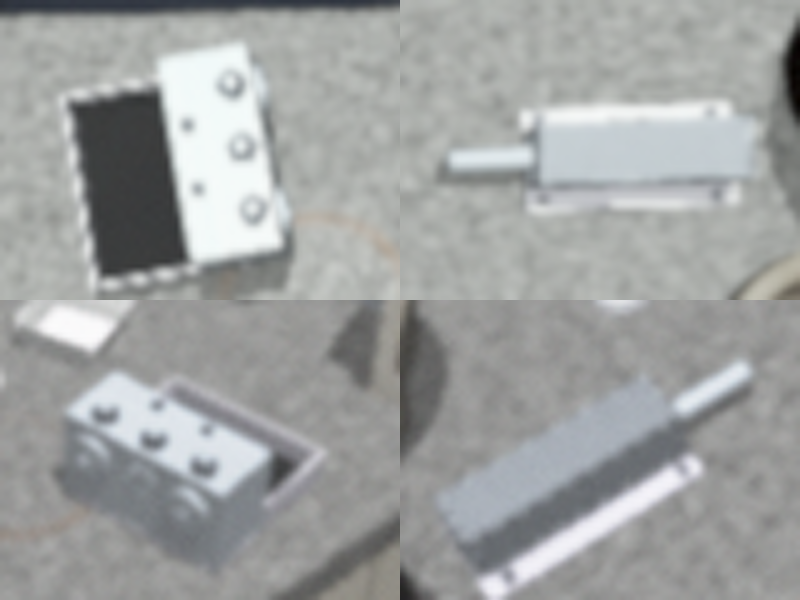

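The crop shows collars on the two outer bores and none on the middle one, so the plug is in the middle bore. The block top's corners in the top crop are about (157,60), (243,42), (286,247) and (190,267). The rod tip is near (447,160).

```bash
python3 - <<'E'
from h import *
t,s=load("top0"),load("side0")
up=lambda p,u,v:(np.array(p,float)+.5)/5-.5+[u,v]
# block top
q=plane(t,up([(157,60),(243,42),(286,247),(190,267)],145,145),.066);print("die corners\n",q.round(4),"sides",np.linalg.norm(np.diff(np.r_[q,q[:1]],axis=0),axis=1).round(4))
q=plane(t,up([(231,83),(242,146),(253,210)],145,145),.076);print("pins",q.round(4))
q=plane(s,up([(107,412-300),(153,438-300),(204,465-300)],270,150),.076);print("pins side",q.round(4))
q=plane(s,up([(67,110),(116,72),(274,158),(222,195)],270,150),.066);print("side corners\n",q.round(4),"sides",np.linalg.norm(np.diff(np.r_[q,q[:1]],axis=0),axis=1).round(4))
# brightness-based block mask in top
g=t["color"].astype(int);m=((g.min(2)>215)).astype(np.uint8)
w=np.zeros_like(m);w[150:205,173:206]=m[150:205,173:206]
cs=max(cv2.findContours(w,0,2)[0],key=cv2.contourArea);r=cv2.minAreaRect(cs);b=cv2.boxPoints(r);p=plane(t,b,.066);print("mask rect",r,"\n",p.round(4),p.mean(0).round(4))
# holder
q=plane(t,up([(138,118),(358,122),(352,178),(138,183)],310,160),.040);print("sleeve\n",q.round(4))
q=plane(t,up([(120,108),(332,100),(340,204),(128,213)],310,160),.005);print("plate\n",q.round(4),"sides",np.linalg.norm(np.diff(np.r_[q,q[:1]],axis=0),axis=1).round(4),q.mean(0))
q=plane(t,up([(47,160),(128,158)],310,160),.0265);print("shaft top",q.round(4))
q=plane(s,up([(748,368),(675,405)],120-80,225-60),.0265);print("shaft side",q.round(4))
q=plane(s,up([(700,460),(490,590)],40,165),.005);print("plate side edge",q.round(4))
o=readout.get_obs();print(o["position"],o["ee_rot"])
E
```

```text
die corners
 [[0.5571 0.2217 0.066 ]
 [0.5663 0.1736 0.066 ]
 [0.4503 0.1509 0.066 ]
 [0.4404 0.2042 0.066 ]] sides [0.049  0.1182 0.0541 0.118 ]
pins [[0.5412 0.1791 0.076 ]
 [0.5058 0.1734 0.076 ]
 [0.4701 0.1677 0.076 ]]
pins side [[0.4753 0.1641 0.076 ]
 [0.5101 0.1684 0.076 ]
 [0.5463 0.1741 0.076 ]]
side corners
 [[0.4498 0.1555 0.066 ]
 [0.4424 0.2028 0.066 ]
 [0.561  0.2179 0.066 ]
 [0.5637 0.1721 0.066 ]] sides [0.0478 0.1196 0.0459 0.1152]
mask rect ((188.9452362060547, 174.80538940429688), (40.84912109375, 19.38748550415039), 78.36637115478516) 
 [[0.5568 0.2236 0.066 ]
 [0.5666 0.1704 0.066 ]
 [0.4534 0.1488 0.066 ]
 [0.4438 0.2015 0.066 ]] [0.5051 0.1861 0.066 ]
sleeve
 [[ 0.4747 -0.2312  0.04  ]
 [ 0.4694 -0.355   0.04  ]
 [ 0.4376 -0.3498  0.04  ]
 [ 0.4376 -0.2295  0.04  ]]
plate
 [[ 0.4851 -0.2296  0.005 ]
 [ 0.4868 -0.3533  0.005 ]
 [ 0.4257 -0.3543  0.005 ]
 [ 0.4233 -0.2313  0.005 ]] sides [0.1237 0.0611 0.123  0.0619] [ 0.45524785 -0.29210676  0.005     ]
shaft top [[ 0.4533 -0.1814  0.0265]
 [ 0.4533 -0.2277  0.0265]]
shaft side [[ 0.4572 -0.1849  0.0265]
 [ 0.4539 -0.2275  0.0265]]
plate side edge [[ 0.477  -0.2301  0.005 ]
 [ 0.479  -0.3512  0.005 ]]
[0.27606806 0.56037012 0.24757851] [ 2.26873879e-01  9.73923923e-01 -6.45836873e-04 -1.37664988e-04]
```

```bash
cat >> h.py <<'E'
from scipy.spatial.transform import Rotation as Ro
def go(P,ang,o=None):
    """units needed to bring TCP to P with tool x at world angle ang deg"""
    o=o or readout.get_obs();R=Ro.from_quat(o["ee_rot"]).as_matrix();d=R.T@(np.array(P)-o["position"])
    a=np.degrees(np.arctan2(R[1,0],R[0,0]));print("t",round(float(o["clock"]),2),"pos",o["position"].round(4),"ang",round(a,2),"rows",(d/.4).round(4),"turn",round((a-ang)/60,4),"F",o["ft_force"].round(1),"w",round(float(o["grip_width"]),3),"g",round(float(o["grasp_force"]),1))
E
python3 -c "
from h import *
go((.4545,-.2,.15),90.9)"
```

```text
t 0.1 pos [0.2761 0.5604 0.2476] ang 153.77 rows [-1.2402 -1.5078  0.246 ] turn 1.0479 F [0.9 0.7 0.2] w 0.997 g 0.0
```

```bash

python3 -m crank '[[-0.06,-0.075,0,0],[-0.12,-0.15,0,0],[-0.18,-0.225,0,0],[-0.25,-0.3,0,0],[-0.31,-0.377,0,0]]' 0.2 60
python3 -m crank '[[-0.06,-0.075,0,0],[-0.12,-0.15,0,0],[-0.18,-0.225,0,0],[-0.25,-0.3,0,0],[-0.31,-0.377,0,0]]' 0.2 60
python3 -m crank '[[-0.06,-0.075,0,0.1],[-0.12,-0.15,0,0.2],[-0.18,-0.225,0,0.3],[-0.25,-0.3,0,0.4],[-0.31,-0.377,0,0.5]]' 0.2 60
python3 -c "
from h import *
go((.4545,-.2,.15),90.9)"
```

```text
clock: 0.52
position: [0.3213, 0.3683, 0.2479]
ee_rot: [0.227, 0.974, -0.0, -0.0]
ft_force: [1.8, -0.3, 0.4]
grip_width: 0.603
grasp_force: 0.0
clock: 0.93
position: [0.3655, 0.1784, 0.2481]
ee_rot: [0.227, 0.974, 0.0, -0.0]
ft_force: [1.3, -0.1, 0.1]
grip_width: 0.599
grasp_force: 0.0
clock: 1.35
position: [0.41, -0.0117, 0.2483]
ee_rot: [0.474, 0.881, 0.0, 0.0]
ft_force: [1.2, -0.6, -0.2]
grip_width: 0.598
grasp_force: 0.0
t 1.35 pos [ 0.41   -0.0117  0.2483] ang 123.48 rows [-0.4539 -0.1671  0.2457] turn 0.5429 F [ 1.2 -0.6 -0.2] w 0.598 g 0.0
```

```bash

python3 -m crank '[[-0.09,-0.035,0.02,0.11],[-0.18,-0.07,0.04,0.22],[-0.27,-0.1,0.06,0.33],[-0.36,-0.135,0.08,0.44],[-0.454,-0.167,0.1,0.543]]'
python3 -m crank '[[0,0,0.05,0],[0,0,0.1,0],[0,0,0.146,0],[0,0,0.146,0]]'
python3 - <<'E'
from h import *
go((.4545,-.2,.15),90.9)
t=load("top0");print("tamper",plane(t,[(327,232)],0.03))
for n in("top","side"):
    c=imaging.camera(n);pickle.dump(c,open(f"{n}1.pkl","wb"))
t,s=load("top1"),load("side1")
cv2.imwrite("pics/m2.png",np.hstack([crop(t,290,140,80,110),crop(s,130,170,80,110)]))
E
```

```text
clock: 1.77
position: [0.4551, -0.1996, 0.208]
ee_rot: [0.702, 0.712, 0.0, 0.0]
ft_force: [1.3, 1.3, -1.0]
grip_width: 0.595
grasp_force: 0.0
clock: 2.1
position: [0.4533, -0.1971, 0.1466]
ee_rot: [0.7, 0.714, -0.002, -0.002]
ft_force: [-0.6, 0.4, -0.3]
grip_width: 0.607
grasp_force: 0.0
t 2.1 pos [ 0.4533 -0.1971  0.1466] ang 91.17 rows [-0.0072  0.0028 -0.0085] turn 0.0046 F [-0.6  0.4 -0.3] w 0.607 g 0.0
tamper [[ 0.33754745 -0.19813613  0.03      ]]
```

View pics/m2.png

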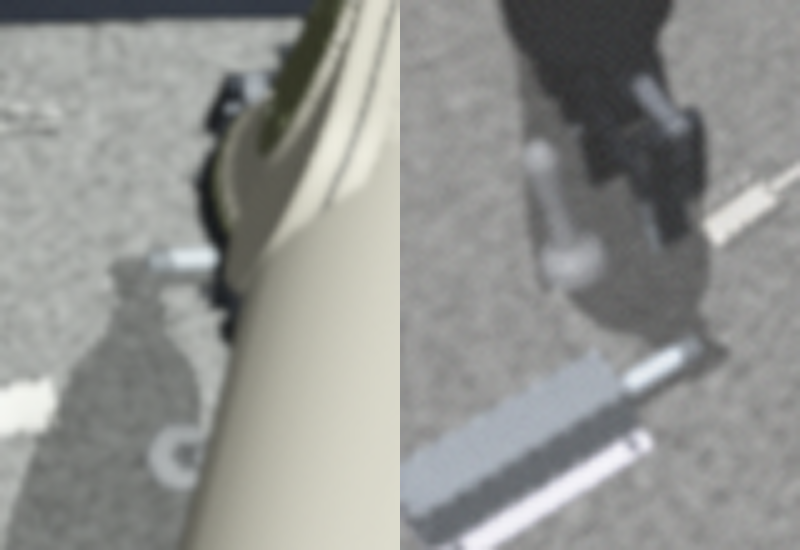

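```bash

python3 -m crank '[[0,0,0.07,0],[0,0,0.14,0],[0,0,0.21,0],[0,0,0.27,0],[0,0,0.305,0]]'
python3 -m crank '[[0,0,0,0],[0,0,0,0]]'
python3 -m crank '[[0,0,0,0],[0,0,0,0],[0,0,0,0],[0,0,0,0],[0,0,0,0]]' -1 60
python3 -m crank '[[0,0,0,0],[0,0,0,0],[0,0,0,0]]'
python3 -c "
from h import *
go((.4545,-.2,.028),90.9)"
```

```text
clock: 2.62
position: [0.4554, -0.1971, 0.0269]
ee_rot: [0.699, 0.715, 0.0, -0.0]
ft_force: [-0.5, -0.1, 0.4]
grip_width: 0.601
grasp_force: 0.0
clock: 2.78
position: [0.456, -0.1977, 0.0289]
ee_rot: [0.7, 0.715, 0.0, 0.0]
ft_force: [0.7, -0.1, -0.3]
grip_width: 0.601
grasp_force: 0.0
clock: 3.2
position: [0.4559, -0.1976, 0.0285]
ee_rot: [0.7, 0.714, 0.0, 0.0]
ft_force: [0.5, 0.9, 1.5]
grip_width: 0.121
grasp_force: 58.5
clock: 3.45
position: [0.4557, -0.1976, 0.0281]
ee_rot: [0.7, 0.715, 0.0, 0.0]
ft_force: [0.5, 1.4, 2.1]
grip_width: 0.124
grasp_force: 58.5
t 3.45 pos [ 0.4557 -0.1976  0.0281] ang 91.21 rows [-0.0059 -0.0032  0.0002] turn 0.0051 F [0.5 1.4 2.1] w 0.124 g 58.5
```

```bash

python3 -m crank '[[0.03,0,0,0],[0.06,0,0,0],[0.09,0,0,0],[0.12,0,0,0],[0.145,0,0,0]]'
python3 -m crank '[[0,0,0,0],[0,0,0,0]]'
python3 - <<'E'
from h import *
go((.4545,-.2,.15),90.9)
for n in("top","side"):
    c=imaging.camera(n);pickle.dump(c,open(f"{n}2.pkl","wb"))
t,s=load("top2"),load("side2")
cv2.imwrite("pics/m3.png",np.hstack([crop(t,290,140,80,100),crop(s,130,190,80,100)]))
E
```

```text
clock: 3.87
position: [0.4541, -0.1394, 0.0279]
ee_rot: [0.7, 0.714, -0.0, 0.0]
ft_force: [1.1, -1.3, 1.1]
grip_width: 0.121
grasp_force: 58.5
clock: 4.03
position: [0.4542, -0.1392, 0.0279]
ee_rot: [0.699, 0.715, 0.0, -0.0]
ft_force: [1.2, 2.4, 1.7]
grip_width: 0.126
grasp_force: 58.5
t 4.03 pos [ 0.4542 -0.1392  0.0279] ang 91.26 rows [-0.1519 -0.0026 -0.3055] turn 0.006 F [1.2 2.4 1.7] w 0.126 g 58.5
```

View pics/m3.png

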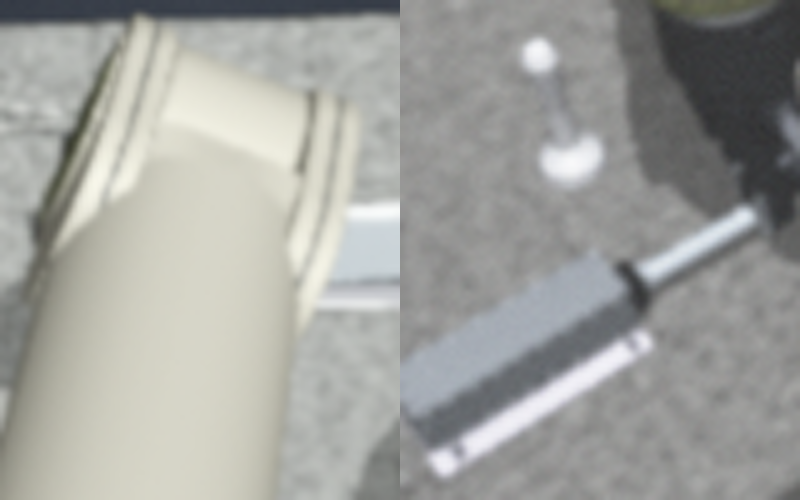

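The side crop shows the black handle just out of the sleeve at (632,285), with the rod level. Next I'll work out how much of it is showing.

```bash
python3 - <<'E'
from h import *
s=load("side2");up=lambda p,u,v:(np.array(p,float)+.5)/5-.5+[u,v]
print(plane(s,up([(603-400,250),(600-400,254)],130,190),.04).round(4))
print("handle front top",plane(s,up([(628-400,262),(636-400,268),(648-400,284)],130,190),.031).round(4))
print("shaft start",plane(s,up([(642-400,272),(652-400,280)],130,190),.0265).round(4))
# projected expected handle top-front corners if front at y
for y in(-.222,-.218,-.214): print(y,(proj(s,[(.466,y,.031),(.444,y,.031),(.466,y,.009)])-[130,190])*5+[400,0])
E
```

```text
[[ 0.44   -0.23    0.04  ]
 [ 0.4414 -0.2325  0.04  ]]
handle front top [[ 0.4481 -0.2215  0.031 ]
 [ 0.4544 -0.2203  0.031 ]
 [ 0.4677 -0.2208  0.031 ]]
shaft start [[ 0.455  -0.2179  0.0265]
 [ 0.4631 -0.2166  0.0265]]
-0.222 [[642.37477614 281.15172332]
 [621.19714646 255.87484881]
 [649.53776745 307.42229777]]
-0.218 [[649.06204298 277.2326843 ]
 [627.83430558 252.05258728]
 [656.10893798 303.5170359 ]]
-0.214 [[655.7256722  273.32742991]
 [634.44835184 248.24361517]
 [662.65724871 299.62525639]]
```

```bash

python3 -m crank '[[0.0075,0,0,0],[0.0075,0,0,0]]'
python3 -m crank '[[0.0075,0,0,0],[0.0075,0,0,0],[0.0075,0,0,0],[0.0075,0,0,0]]' 0.0 80
python3 -c "
from h import *
go((.4545,-.2165,.028),90.9)"
```

```text
clock: 4.3
position: [0.4541, -0.1373, 0.0279]
ee_rot: [0.7, 0.714, -0.0, 0.0]
ft_force: [-0.0, -1.9, 1.0]
grip_width: 0.126
grasp_force: 58.5
clock: 4.63
position: [0.454, -0.1336, 0.0278]
ee_rot: [0.7, 0.714, -0.0, -0.0]
ft_force: [-0.2, -1.1, 0.8]
grip_width: 0.5
grasp_force: 0.0
t 4.63 pos [ 0.454  -0.1336  0.0278] ang 91.19 rows [-0.2072 -0.003  -0.0005] turn 0.0049 F [-0.2 -1.1  0.8] w 0.5 g 0.0
```

```bash

python3 -m crank '[[-0.06,0,0,0],[-0.12,0,0,0],[-0.17,0,0,0],[-0.207,0,0,0],[-0.207,0,0,0]]'
python3 -m crank '[[0,0,0,0],[0,0,0,0]]'
python3 - <<'E'
from h import *
go((.4545,-.2165,.028),90.9)
for n in("top","side"):
    c=imaging.camera(n);pickle.dump(c,open(f"{n}3.pkl","wb"))
t,s=load("top3"),load("side3")
cv2.imwrite("pics/m4.png",np.hstack([crop(t,270,140,80,100),crop(s,140,190,80,100)]))
E
```

```text
clock: 5.05
position: [0.4553, -0.2198, 0.0281]
ee_rot: [0.701, 0.713, -0.0, 0.001]
ft_force: [-0.4, 0.9, -0.2]
grip_width: 0.501
grasp_force: 0.0
clock: 5.22
position: [0.4557, -0.2156, 0.0277]
ee_rot: [0.7, 0.715, 0.0, -0.0]
ft_force: [0.6, 0.3, 0.2]
grip_width: 0.498
grasp_force: 0.0
t 5.22 pos [ 0.4557 -0.2156  0.0277] ang 91.21 rows [-0.0022 -0.0031 -0.0008] turn 0.0052 F [0.6 0.3 0.2] w 0.498 g 0.0
```

View pics/m4.png

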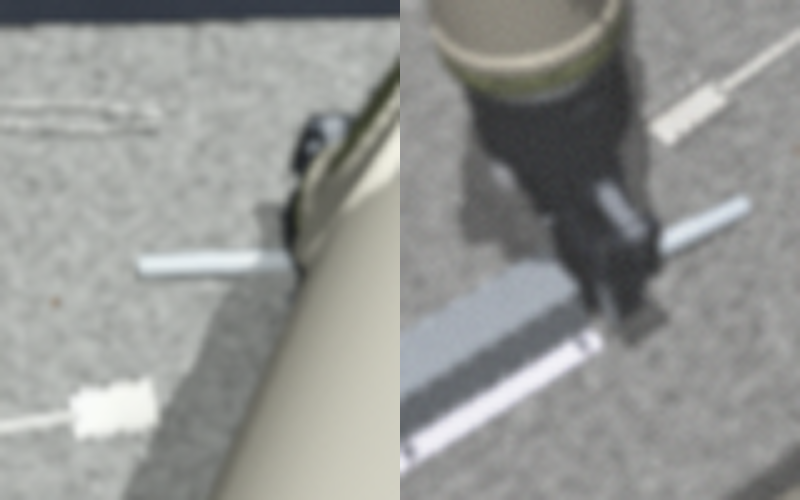

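The rod lies straight out of the mouth with the fingers straddling the handle front. The tip is at crop (137,264) in top and (748,203) in side. I'll triangulate it to check tilt.

```bash
cat >> h.py <<'E'
def tri(c1,p1,c2,p2):
    def M(c):
        R,t,K,d=cam(c);return np.c_[R,t]
    n=lambda c,p:cv2.undistortPoints(np.array(p,float).reshape(-1,1,2),cam(c)[2],cam(c)[3]).reshape(-1,2).T
    X=cv2.triangulatePoints(M(c1),M(c2),n(c1,p1),n(c2,p2));return (X[:3]/X[3]).T
E
python3 - <<'E'
from h import *
t,s=load("top3"),load("side3");up=lambda p,u,v:(np.array(p,float)+.5)/5-.5+[u,v]
print(tri(t,up([(137,264)],270,140),s,up([(348,205)],140,190)).round(4))
print(plane(t,up([(137,264),(280,258)],270,140),.0265).round(4))
E
```

```text
[[ 0.4542 -0.1213  0.0071]]
[[ 0.4525 -0.1183  0.0265]
 [ 0.454  -0.2003  0.0265]]
```

```bash

python3 - <<'E'
from h import *
t,s=load("top3"),load("side3");up=lambda p,u,v:(np.array(p,float)+.5)/5-.5+[u,v]
print(plane(s,up([(348,203),(265,250)],140,190),.0265).round(4))
# two views: shaft mask brightness centreline and tip
def tip(c,box,thr):
    u0,v0,u1,v1=box;g=c["color"][v0:v1,u0:u1].astype(int);m=((g.min(2)>thr)&(g[...,2]-g[...,0]>3)).astype(np.uint8)
    k=max(cv2.findContours(m,0,1)[0],key=cv2.contourArea);r=cv2.minAreaRect(k);b=cv2.boxPoints(r)+[u0,v0]
    e=[(b[i]+b[(i+1)%4])/2 for i in range(4)];L=[np.linalg.norm(b[i]-b[(i+1)%4]) for i in range(4)];i=int(np.argmin(L));return np.array([e[i],e[(i+2)%4]]),np.array(L[:2])
for n,bt,bs in((0,(315,182,338,203),(255-0,0,0,0)),):pass
a,L=tip(load("top0"),(315,180,338,204),170);print("top0",a,L)
b,L=tip(load("side0"),(174,234,196,256),150);print("side0",b,L)
print(plane(load("top0"),a,.02).round(4),plane(load("side0"),b,.02).round(4))
a,L=tip(t,(290,180,332,204),170);print("top3",a,L)
b,L=tip(s,(193,222,216,246),150);print("side3",b,L)
print(plane(t,a,.02).round(4),plane(s,b,.02).round(4))
E
```

```text
[[ 0.4683 -0.1285  0.0265]
 [ 0.4672 -0.1805  0.0265]]
top0 [[336. 191.]
 [319. 191.]] [17.  4.]
side0 [[173.86764741 246.77941322]
 [189.60294056 237.33823597]] [18.35034792  4.97345909]
[[ 0.4545 -0.2316  0.02  ]
 [ 0.4557 -0.1827  0.02  ]] [[ 0.4508 -0.2293  0.02  ]
 [ 0.45   -0.1804  0.02  ]]
top3 [[296.96546912 192.34392166]
 [322.00138187 191.02624321]] [25.07056378  4.46750152]
side3 [[209.50000238 229.        ]
 [192.30000359 237.59999895]] [19.23018279  4.91934912]
[[ 0.4533 -0.1191  0.02  ]
 [ 0.4554 -0.1913  0.02  ]] [[ 0.46   -0.1229  0.02  ]
 [ 0.4555 -0.1753  0.02  ]]
```

The tip has sagged by about 9 mm, so the rod is nose-down by about 5°. I'll grip it, draw it clear, set it on the worktop so it self-levels, and regrasp mid-handle.

```bash

python3 -m crank '[[0,0,0,0],[0,0,0,0],[0,0,0,0],[0,0,0,0],[0,0,0,0]]' -1 80
python3 -m crank '[[0.02,0,0,0],[0.04,0,0,0],[0.06,0,0,0],[0.08,0,0,0],[0.1,0,0,0]]'
python3 -m crank '[[0.02,0,0,0],[0.04,0,0,0],[0.06,0,0,0],[0.08,0,0,0],[0.08,0,0,0]]'
python3 -m crank '[[0,0,0.003,0],[0,0,0.007,0],[0,0,0.01,0],[0,0,0.01,0]]'
python3 -c "
from h import *
go((.4545,-.2165,.028),90.9)"
```

```text
clock: 5.73
position: [0.4561, -0.2157, 0.0281]
ee_rot: [0.699, 0.715, 0.0, -0.0]
ft_force: [-1.8, 4.4, 5.8]
grip_width: 0.234
grasp_force: 78.1
clock: 6.15
position: [0.4548, -0.1752, 0.0277]
ee_rot: [0.7, 0.715, -0.0, -0.0]
ft_force: [0.0, 0.2, -3.2]
grip_width: 0.238
grasp_force: 78.3
clock: 6.57
position: [0.4544, -0.1425, 0.0278]
ee_rot: [0.699, 0.715, 0.0, -0.0]
ft_force: [0.0, 0.5, -3.3]
grip_width: 0.229
grasp_force: 78.3
clock: 6.9
position: [0.4544, -0.1448, 0.0238]
ee_rot: [0.7, 0.714, 0.0, 0.0]
ft_force: [0.3, 0.8, 1.4]
grip_width: 0.231
grasp_force: 78.5
t 6.9 pos [ 0.4544 -0.1448  0.0238] ang 91.15 rows [-0.1792 -0.0033 -0.0105] turn 0.0041 F [0.3 0.8 1.4] w 0.231 g 78.5
```

```bash

python3 -m crank '[[0,0,0.005,0],[0,0,0.005,0]]'
python3 -m crank '[[0,0,0,0],[0,0,0,0],[0,0,0,0],[0,0,0,0]]' -0.1
python3 - <<'E'
from h import *
go((.4545,-.2165,.028),90.9)
for n in("top","side"):
    c=imaging.camera(n);pickle.dump(c,open(f"{n}4.pkl","wb"))
t,s=load("top4"),load("side4")
cv2.imwrite("pics/m5.png",np.hstack([crop(t,260,140,80,100),crop(s,150,170,80,100)]))
E
```

```text
clock: 7.07
position: [0.4545, -0.145, 0.0219]
ee_rot: [0.7, 0.714, 0.0, 0.0]
ft_force: [0.8, -0.7, 3.6]
grip_width: 0.231
grasp_force: 78.5
clock: 7.4
position: [0.4542, -0.1444, 0.0218]
ee_rot: [0.7, 0.714, -0.0, -0.0]
ft_force: [-0.3, 0.6, 0.1]
grip_width: 0.452
grasp_force: 0.0
t 7.4 pos [ 0.4542 -0.1444  0.0218] ang 91.19 rows [-0.1801 -0.003  -0.0155] turn 0.0049 F [-0.3  0.6  0.1] w 0.452 g 0.0
```

View pics/m5.png

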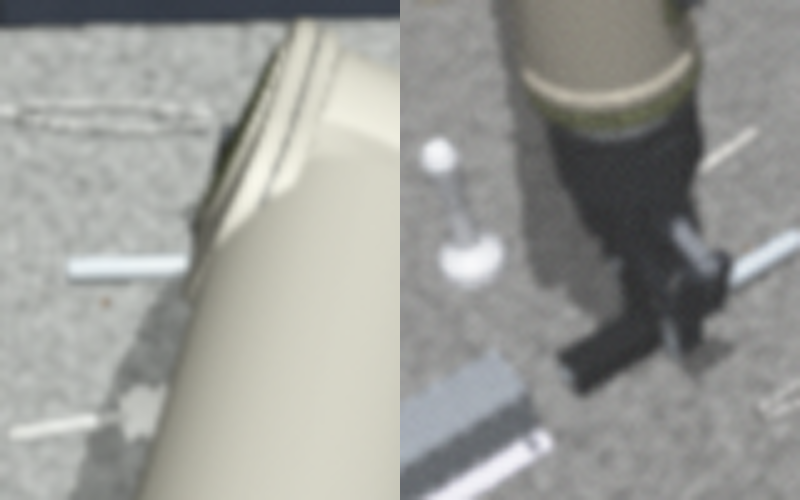

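```bash

python3 - <<'E'
from h import *
t=load("top4");up=lambda p,u,v:(np.array(p,float)+.5)/5-.5+[u,v]
p=plane(t,up([(67,268),(185,265)],260,140),.0145);print(p.round(4))
go((.4545,p[0,1]-.116,.021),90.9)
E
```

```text
[[ 0.453  -0.0502  0.0145]
 [ 0.4532 -0.1187  0.0145]]
t 7.5 pos [ 0.4542 -0.1444  0.0218] ang 91.19 rows [-0.0545 -0.0005  0.0021] turn 0.0049 F [-0.4 -0.3  0.1] w 0.449 g 0.0
```

```bash

python3 -m crank '[[-0.02,0,0,0],[-0.04,0,0.002,0],[-0.054,0,0.002,0],[-0.054,0,0.002,0],[-0.054,0,0.002,0]]'
python3 -m crank '[[0,0,0,0],[0,0,0,0],[0,0,0,0],[0,0,0,0],[0,0,0,0]]' -1 80
python3 -m crank '[[0,0,-0.03,0],[0,0,-0.06,0],[0,0,-0.085,0],[0,0,-0.085,0],[0,0,-0.085,0]]'
python3 -c "
from h import *
go((.531,.023,.055),99.5)"
```

```text
clock: 7.92
position: [0.4545, -0.1668, 0.021]
ee_rot: [0.7, 0.714, -0.0, -0.0]
ft_force: [0.1, -0.1, -0.0]
grip_width: 0.448
grasp_force: 0.0
clock: 8.33
position: [0.4548, -0.1659, 0.0213]
ee_rot: [0.7, 0.714, 0.0, -0.0]
ft_force: [-1.5, -0.5, 5.5]
grip_width: 0.238
grasp_force: 78.9
clock: 8.75
position: [0.4554, -0.1658, 0.056]
ee_rot: [0.7, 0.715, 0.001, 0.001]
ft_force: [-0.8, 0.0, -1.7]
grip_width: 0.235
grasp_force: 78.6
t 8.75 pos [ 0.4554 -0.1658  0.056 ] ang 91.22 rows [0.468  0.1989 0.003 ] turn -0.1381 F [-0.8  0.  -1.7] w 0.235 g 78.6
```

```bash

python3 -m crank '[[0.09,0.04,0,-0.03],[0.18,0.08,0,-0.06],[0.27,0.12,0,-0.09],[0.36,0.16,0,-0.12],[0.44,0.19,0,-0.138]]'
python3 -m crank '[[0.028,0.009,0,0],[0.028,0.009,0,0],[0.028,0.009,0,0]]'
python3 - <<'E'
from h import *
go((.531,.023,.055),99.5)
for n in("top","side"):
    c=imaging.camera(n);pickle.dump(c,open(f"{n}5.pkl","wb"))
t,s=load("top5"),load("side5")
cv2.imwrite("pics/m6.png",np.hstack([crop(t,165,140,80,100),crop(s,245,155,80,100)]))
E
```

```text
clock: 9.17
position: [0.5276, 0.0144, 0.0548]
ee_rot: [0.645, 0.764, 0.0, -0.0]
ft_force: [1.3, -0.8, -2.7]
grip_width: 0.231
grasp_force: 78.7
clock: 9.42
position: [0.5283, 0.0234, 0.0545]
ee_rot: [0.646, 0.763, -0.001, -0.0]
ft_force: [-0.5, -0.4, -2.5]
grip_width: 0.237
grasp_force: 78.7
t 9.42 pos [0.5283 0.0234 0.0545] ang 99.55 rows [-0.0022  0.0065 -0.0012] turn 0.0008 F [-0.5 -0.4 -2.5] w 0.237 g 78.7
```

View pics/m6.png

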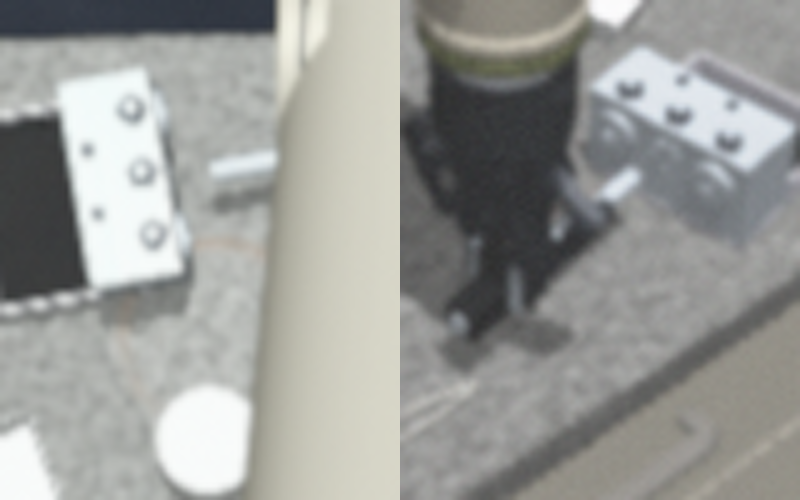

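The rod is level in front of the middle bore. The tip is at top crop (210,170) and side crop (635,177); the pins are at (131,108), (142,172) and (153,235). Now to work out the line-up.

```bash

python3 - <<'E'
from h import *
t,s=load("top5"),load("side5");up=lambda p,u,v:(np.array(p,float)+.5)/5-.5+[u,v]
P=plane(t,up([(131,108),(142,172),(153,235)],165,140),.076)[:,:2];print("pins",P.round(4))
C=plane(t,up([(58,82),(146,68),(187,275),(92,292)],165,140),.066)[:,:2];c=C.mean(0);print("corners",C.round(4),c.round(4))
ex=((C[0]-C[1])+(C[3]-C[2]));ey=(C[1]-C[2])+(C[0]-C[3]);ang=lambda v:np.degrees(np.arctan2(v[1],v[0]))
print("dir from ends",ang(ex),"from long edges",ang(ey)+90,"pins",ang(P[0]-P[2])+90)
T=plane(t,up([(210,170),(272,160)],165,140),.0515)[:,:2];print("rod",T.round(4),"ang",ang(T[0]-T[1]))
# side-view fits
up2=lambda p:up(np.array(p)-[400,0],245,155)
Ps=plane(s,up2([(630,88),(679,115),(730,142)]),.076)[:,:2];print("pins side",Ps.round(4),ang(Ps[2]-Ps[0])+90)
Cs=plane(s,up2([(590,90),(640,47),(800,128),(752,172)]),.066)[:,:2];print(Cs.round(4),Cs.mean(0))
print("side tip at .045",plane(s,up2([(635,177)]),.045),"tri",tri(t,up([(210,170)],165,140),s,up2([(632,172)])))
d=np.array([np.cos(np.radians(99.5)),np.sin(np.radians(99.5))]);n=np.array([d[1],-d[0]])
print("lateral(+x side) of rod tip vs pin, centre:",(T[0]-P[1])@n,(T[0]-c)@n,"along from centre",(T[0]-c)@d)
E
```

```text
pins [[0.5412 0.1791]
 [0.5053 0.1734]
 [0.4701 0.1677]]
corners [[0.5588 0.2212]
 [0.5657 0.1719]
 [0.4486 0.1504]
 [0.4404 0.2031]] [0.5034 0.1866]
dir from ends 98.38300042210511 from long edges 99.54377121293214 pins 99.11367743738005
rod [[0.5094 0.1383]
 [0.5142 0.1032]] ang 97.91400507835667
pins side [[0.4752 0.1626]
 [0.5118 0.1676]
 [0.5478 0.1733]] 98.38742583630926
[[0.4524 0.1515]
 [0.442  0.2023]
 [0.5583 0.2216]
 [0.5668 0.1731]] [0.5048871 0.1871136]
side tip at .045 [[0.51027403 0.13558978 0.045     ]] tri [[0.50881032 0.13706435 0.04756903]]
lateral(+x side) of rod tip vs pin, centre: -0.0017732538542558117 -0.002067558744128341 along from centre -0.04867784832325644
```

```bash

python3 -m crank '[[0.01,0.005,0,0.005],[0.02,0.005,0,0.005],[0.03,0.005,0,0.005],[0.04,0.005,0,0.005],[0.05,0.005,0,0.005]]'
python3 -m crank '[[0.008,0,0,0],[0.016,0,0,0],[0.024,0,0,0],[0.032,0,0,0],[0.04,0,0,0]]'
python3 -c "
from h import *
go((.531,.023,.055),99.3)"
```

```text
clock: 9.93
position: [0.5273, 0.0436, 0.0551]
ee_rot: [0.648, 0.761, 0.0, -0.0]
ft_force: [0.8, 0.3, -2.2]
grip_width: 0.238
grasp_force: 78.7
clock: 10.35
position: [0.525, 0.0576, 0.0551]
ee_rot: [0.649, 0.761, -0.001, 0.001]
ft_force: [0.6, -6.5, -1.6]
grip_width: 0.239
grasp_force: 78.7
t 10.35 pos [0.525  0.0576 0.0551] ang 99.1 rows [-0.0879  0.0012  0.0004] turn -0.0033 F [ 0.6 -6.5 -1.6] w 0.239 g 78.7
```

```bash

python3 -m crank '[[0.01,0,0,0],[0.02,0,0,0],[0.03,0,0,0],[0.04,0,0,0],[0.05,0,0,0]]'
python3 -m crank '[[0.012,0,0,0],[0.024,0,0,0],[0.036,0,0,0],[0.048,0,0,0],[0.06,0,0,0]]'
python3 -m crank '[[0.01,0,0,0],[0.01,0,0,0],[0.01,0,0,0]]'
python3 - <<'E'
from h import *
go((.531,.023,.055),99.3)
for n in("top","side"):
    c=imaging.camera(n);pickle.dump(c,open(f"{n}6.pkl","wb"))
t,s=load("top6"),load("side6")
cv2.imwrite("pics/m7.png",np.hstack([crop(t,145,140,80,100),crop(s,260,135,80,100)]))
E
```

```text
clock: 10.77
position: [0.5216, 0.0794, 0.0551]
ee_rot: [0.648, 0.762, 0.0, -0.0]
ft_force: [-0.4, -0.5, -2.0]
grip_width: 0.234
grasp_force: 78.7
clock: 11.18
position: [0.5178, 0.103, 0.0551]
ee_rot: [0.648, 0.761, 0.0, -0.0]
ft_force: [-0.5, 0.7, -1.5]
grip_width: 0.232
grasp_force: 78.7
clock: 11.43
position: [0.5172, 0.1066, 0.0551]
ee_rot: [0.648, 0.762, 0.0, -0.0]
ft_force: [-0.2, -0.5, -1.6]
grip_width: 0.232
grasp_force: 78.7
t 11.43 pos [0.5172 0.1066 0.0551] ang 99.2 rows [-2.118e-01  7.000e-04  2.000e-04] turn -0.0017 F [-0.2 -0.5 -1.6] w 0.232 g 78.7
```

View pics/m7.png

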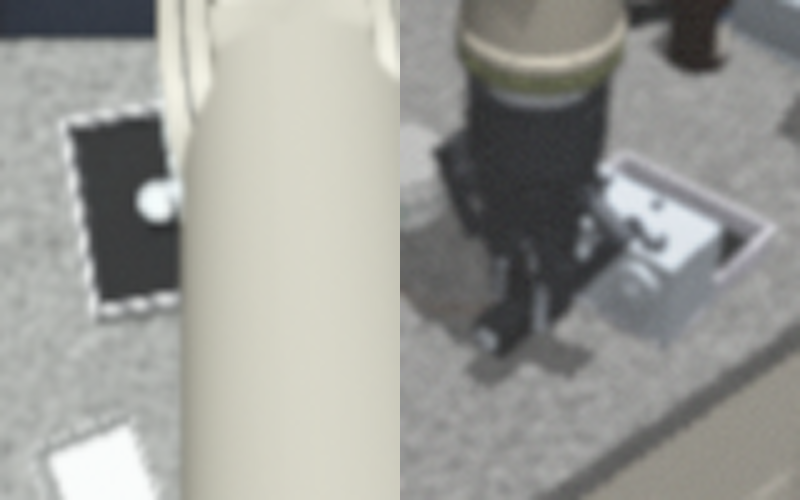

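The plug stands on end in the tray (top crop (157,202)), with the rod shaft showing behind it. Now I'll withdraw the rod.

```bash

python3 -m crank '[[-0.02,0,0,0],[-0.05,0,0,0],[-0.09,0,0,0],[-0.13,0,0,0],[-0.17,0,0,0]]'
python3 -m crank '[[-0.04,0,0,0],[-0.08,0,0,0],[-0.12,0,0,0],[-0.14,0,0,0],[-0.14,0,0,0]]'
python3 -c "
from h import *
go((.4545,-.16,.055),91)"
```

```text
clock: 11.95
position: [0.5282, 0.0368, 0.0552]
ee_rot: [0.649, 0.761, -0.0, 0.0]
ft_force: [-0.3, -1.3, -1.7]
grip_width: 0.235
grasp_force: 78.7
clock: 12.37
position: [0.537, -0.0194, 0.0552]
ee_rot: [0.65, 0.76, -0.0, 0.0]
ft_force: [0.2, -0.0, -1.9]
grip_width: 0.234
grasp_force: 78.7
t 12.37 pos [ 0.537  -0.0194  0.0552] ang 98.93 rows [-0.3152 -0.2584  0.0009] turn 0.1322 F [ 0.2 -0.  -1.9] w 0.234 g 78.7
```

```bash

python3 -m crank '[[-0.06,-0.05,0,0.03],[-0.12,-0.1,0,0.06],[-0.18,-0.15,0,0.09],[-0.25,-0.2,0,0.12],[-0.315,-0.258,0,0.132]]'
python3 -m crank '[[0,0,0,0],[0,0,0.02,0],[0,0,0.04,0],[0,0,0.06,0],[0,0,0.075,0]]'
python3 -m crank '[[0,0,0.004,0],[0,0,0.008,0],[0,0,0.01,0],[0,0,0.01,0]]'
python3 - <<'E'
from h import *
go((.4545,-.16,.021),91)
for n in("top","side"):
    c=imaging.camera(n);pickle.dump(c,open(f"{n}7.pkl","wb"))
t,s=load("top7"),load("side7")
cv2.imwrite("pics/m8.png",np.vstack([np.hstack([crop(t,145,145),crop(t,260,160)]),np.hstack([crop(s,270,150),crop(s,160,200)])]))
E
```

```text
clock: 12.78
position: [0.4549, -0.1574, 0.0553]
ee_rot: [0.699, 0.715, 0.0, 0.0]
ft_force: [-0.3, -0.9, -2.9]
grip_width: 0.234
grasp_force: 78.7
clock: 13.2
position: [0.4552, -0.1555, 0.0236]
ee_rot: [0.699, 0.716, -0.0, -0.001]
ft_force: [-0.1, 0.3, -2.6]
grip_width: 0.236
grasp_force: 78.9
clock: 13.53
position: [0.4553, -0.1565, 0.0213]
ee_rot: [0.699, 0.715, 0.0, -0.0]
ft_force: [-2.1, 1.2, 1.5]
grip_width: 0.233
grasp_force: 79.4
t 13.53 pos [ 0.4553 -0.1565  0.0213] ang 91.28 rows [-0.0088 -0.0022  0.0009] turn 0.0046 F [-2.1  1.2  1.5] w 0.233 g 79.4
```

View pics/m8.png

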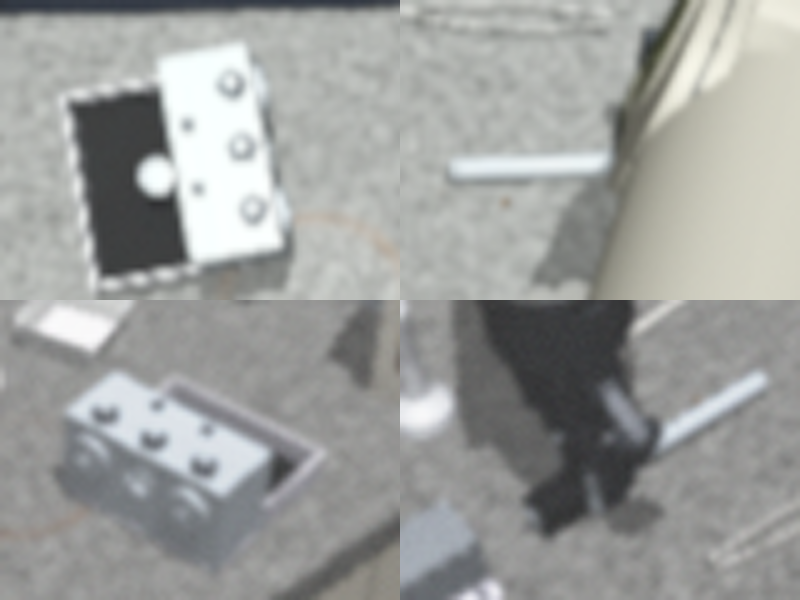

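The plug sits in the tray (crop (157,175)), the middle bore is open, both collars are seated, and the rod touches the worktop. I'll release it and retreat upward.

```bash

python3 -m crank '[[0,0,0,0],[0,0,0,0],[0,0,0,0],[0,0,0,0],[0,0,0,0]]' 0
python3 -m crank '[[0,0,-0.05,0],[0,0,-0.12,0],[0,0,-0.2,0],[0,0,-0.3,0],[0,0,-0.4,0]]'
python3 -m crank '[[0,-0.1,-0.05,0],[0,-0.2,-0.1,0],[0,-0.3,-0.1,0],[0,-0.3,-0.1,0],[0,-0.3,-0.1,0]]'
python3 - <<'E'
from h import *
go((.4545,-.16,.021),91)
c=imaging.camera("top");pickle.dump(c,open("top8.pkl","wb"));s=imaging.camera("side")
cv2.imwrite("pics/m9.png",np.vstack([crop(c,130,130,260,110,3),crop(s,80,130,260,90,3)]))
E
```

```text
clock: 14.05
position: [0.4553, -0.1569, 0.0211]
ee_rot: [0.699, 0.715, 0.0, 0.0]
ft_force: [0.4, -0.1, 0.9]
grip_width: 0.502
grasp_force: 0.0
clock: 14.47
position: [0.4545, -0.1572, 0.1825]
ee_rot: [0.7, 0.715, -0.001, -0.0]
ft_force: [0.8, 0.9, -0.2]
grip_width: 0.501
grasp_force: 0.0
clock: 14.88
position: [0.334, -0.1596, 0.2219]
ee_rot: [0.7, 0.714, 0.003, 0.0]
ft_force: [1.3, 0.4, 0.2]
grip_width: 0.501
grasp_force: 0.0
t 14.88 pos [ 0.334  -0.1596  0.2219] ang 91.2 rows [-0.0089  0.299   0.5034] turn 0.0033 F [1.3 0.4 0.2] w 0.501 g 0.0
```

View pics/m9.png

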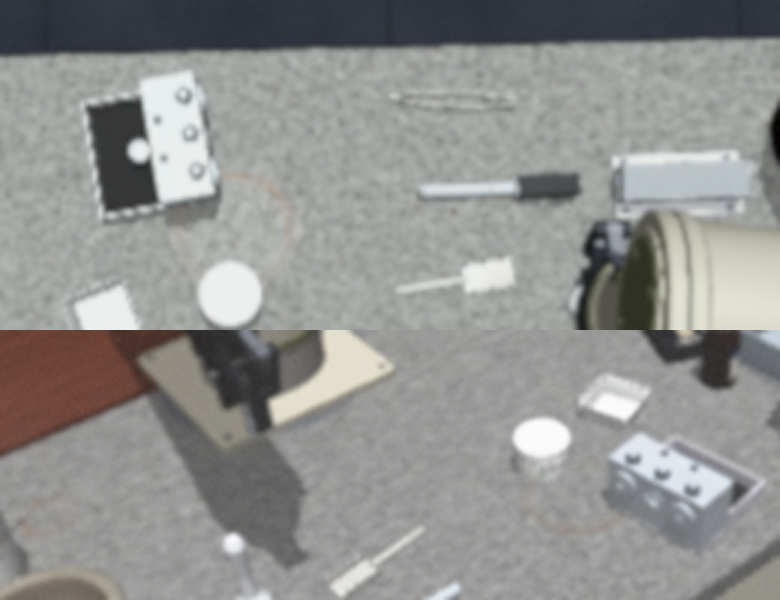

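The rod lies flat at (500,187), the plug is in the tray at (138,150), and the bystanders haven't moved. Everything is in place, so I'm handing in.

```bash
python3 -m crank '[[0,0,0,0],[0,0,0,0],[0,0,0,0]]' >/dev/null; python3 -c "
from workcell import manip
print(manip.hand_in())"
```

```text
the job is handed in; nothing more can be done
None
```

The job is handed in, with no verdict returned: the rod drove the plug out of the middle bore into the catch tray and lies flat on the worktop, both bushes are seated, the bystanders look unmoved in the last pictures, and it took about 15 of the 48 s.

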